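# Close up a sample carrier for transport

### The job

The insulated sample carrier has to go to the freezer: fold its upright slotted hold-down plate fully down over the tube caps, then swing the cover shut over it and press the cover's front edge down until the spring catch snaps over its lip, and let go. Do it all by pushing with the fingers, without gripping or lifting anything, and without shoving the carrier about. Do not force the cover against the raised plate, leave the tip box open, and leave everything else on the table as it stands.

Things in the scene. Friction and masses are not known exactly. Their poses are not given: they have to be found in the camera images.
- carrier: the sample carrier: a loose grey insulated box, 2.2 to 3.7 kg, body 170 mm front to back (own x) and 230 mm wide (own y), rim 105 mm above the table, walls 14 mm thick. Origin: centre of its underside, on the table; own z up. Its front (own -x, with the steel spring catch in the middle) faces the robot, give or take 0.7 rad. Inside stand capped micro tubes in a metal block, caps up to z 88 mm, below the plate; behind them is a white ledge
- plate: the hold-down plate: slotted aluminium, 184 mm wide, 4 mm thick, hinged inside the front wall. Origin: on its hinge axis, at own x -68 mm, y 0, z 92 mm of the carrier; own x runs along the plate from the hinge to the free edge (the plate spans x 3 to 107 mm), own y along the hinge, own z out of the face that looks at the robot while it stands upright and looks up once folded
- plate_angle (a joint): angle of the plate, rad: 0 folded down flat (stop), about 1.57 upright, 1.75 stop leaning towards the front wall. A friction hinge holds it where it is left (0.12 N m, so about 1 to 2.5 N at the free edge); it folds away from the robot, towards the back of the carrier
- plate_edge (a point): middle of the plate's free edge, 107 mm from its hinge, in the middle of the thickness; about 0.20 m above the table while the plate stands upright
- cover: the cover: insulated slab 172 mm deep, 230 mm wide, 24 mm thick with an 8 mm white plug on its underside, hinged along the back rim. Origin: on its hinge axis, at own x +88 mm, y 0, z 105 mm of the carrier; closed, its axes are parallel to the carrier's: the slab spans own x -173 to -1 mm and own z 0 (underside) to 24 mm (outer face). The plate blocks it while upright
- cover_angle (a joint): opening angle of the cover, rad: 0 shut, 1.57 standing upright, 1.85 stop leaning back. A friction hinge holds it where it is left (0.40 N m; about 3 to 5 N at the front edge). From about 0.07 to 0.03 rad the lip rides over the spring catch and pressing the front edge down takes up to about 14 N; below that it snaps to 0 and the catch keeps it there. Let go before that and it stays ajar at about 0.055
- cover_edge (a point): middle of the cover's front edge on its outer face, 173 mm from the hinge axis; about 0.28 m above the table while the cover stands open, 0.129 m when shut
- tip_box_lid (a joint): lid of the bystander tip box (fixed, to the right of the carrier, 93x119 mm), rad: 0 shut, 2.0 open; it stands open and stays so
- conical_1: loose bystander: 15 ml conical tube lying on its side, 22 mm thick, 112 mm long; origin: centre of its underside
- conical_2: loose bystander: a second conical tube like it, lying a little further out
- timer: loose bystander: flat bench timer 62x68x19 mm; origin: centre of its underside
- marker_1: loose bystander: marker pen lying down, 135 mm long, 17 mm thick; origin: centre of its underside
- bottle_stain: loose bystander: screw-cap reagent bottle, 50 mm across, 102 mm tall; origin: centre of its underside
- beaker: loose bystander: small plastic beaker, 54 mm across, 68 mm tall; origin: centre of its underside
- forceps: loose bystander: steel forceps lying flat, 137 mm long, 9 mm high; origin: centre of its underside

How it is judged (in metres and radians):
On the way, in this order (a step that is already met when the one before it is completed fails the run):
1. the hold-down plate is folded down flat while the cover still stands open (value of joint plate_angle below 0.07 rad and value of joint cover_angle above 0.9 rad), for 0.2 s.
2. the cover is shut and caught (value of joint cover_angle below 0.02 rad and value of joint plate_angle below 0.07 rad), for 0.2 s.
At the end, for the whole second after the job is handed in: the plate lies flat (below 0.07 rad), the cover is shut under its catch (below 0.02 rad), the carrier stands level, at rest and within 25 mm of where it stood, the tip box is open and every bystander is within 25 mm of where it stood (all of step 2 and distance of each of carrier, conical_1, conical_2, timer, marker_1, bottle_stain, beaker, forceps from where it was at the start of the episode below 0.025 m and angle between carrier's own z axis and vertical below 0.05 rad and linear speed of carrier below 0.02 m/s and value of joint tip_box_lid above 1.6 rad); the robot touches nothing.
It fails at once if the carrier is shoved more than 25 mm, lifted or tipped (distance of carrier from where it was at the start of the episode above 0.025 m or height (world z) of carrier above 0.012 m or angle between carrier's own z axis and vertical above 0.12 rad).
It fails at once if the cover is forced against the raised plate (contact force between cover and plate above 4 N and value of joint plate_angle above 0.15 rad).
It fails at once if the plate or the cover is gripped between the fingers ((x of the grasp point in the frame of plate between 0.004 and 0.106 m and y of the grasp point in the frame of plate between -0.092 and 0.092 m and z of the grasp point in the frame of plate between -0.003 and 0.003 m and contact force between the fingers and plate above 4 N) or (x of the grasp point in the frame of cover between -0.172 and -0.003 m and y of the grasp point in the frame of cover between -0.114 and 0.114 m and z of the grasp point in the frame of cover between 0.003 and 0.021 m and contact force between the fingers and cover above 6 N)).
It fails at once if a bystander is knocked, lifted or carried more than 25 mm, or the tip box's lid is shut (value of joint tip_box_lid below 1.6 rad or distance of any of conical_1, conical_2, timer, marker_1, bottle_stain, beaker, forceps from where it was at the start of the episode above 0.025 m).
It also fails if it takes over 58 s, if anything falls off the work surface, if the arm or the gripper's body presses on something with over 40 N, if the wrist force passes 120 N, or if a joint passes its speed limit or range.

### The arm

A 6-joint arm with a two-finger parallel gripper is mounted at the origin on a cart in front of the work surface, level with it; the furniture and walls round the work are solid. World frame = base frame: x ahead of the robot, y to its left, z up, the work surface at z = 0. Lengths are in mm, angles in degrees, forces in N, time in s.
With the tool pointing down it reaches from about 350 to 850 mm from the base axis. Payload 8.1 kg.
Tool frame: the origin (TCP) lies midway between the tips of the shut fingers; the grasp point (between the pads) lies 19 mm behind it; z points along the fingers, y is the line along which they close (so a half turn about z gives the same grasp; the last joint's range is limited). The gripper opens to 85 mm and grips with 20 to 120 N. Pads are 22 mm wide; open, the fingers measure 114 mm over their backs; the gripper's body (76 mm by 85 mm) begins 54 mm behind the grasp point. The pads swing forward as they close: fully open they stand 13 mm farther back than shut.
Start: joints at [-78.346, 7.471, 85.268, -0, 87.261, -4.893], TCP at [170.901, -575.15, 231.292] pointing down, gripper open.
Joint ranges: [-169.43, 169.43], [-51.17, 129.36], [1.28, 143.12], [-76.62, 256.62], [0, 156.53], [-152.29, 152.29]. Speed limits (degrees/s): [136.94, 136.94, 159.86, 180, 180, 180].

### API

Orientations are given as [roll, pitch, yaw] about the fixed x, y, z axes, in that order (R = Rz(yaw) Ry(pitch) Rx(roll)).
In Python, from bench import r gives the robot as it stands. The module is installed in compiled form; this text tells all that it offers.
- The arm moves only by the tool jog_arm, never from a script. Its argument "rows" is a list of rows, each a list of 2 entries, a list of its own where there are three numbers: the shift along the tool's x, y, z in mm, then the turn, a rotation vector about the tool's x, y, z in rad. A call has 1 to 10 rows; each row is the pose to reach, as a shift and turn from the pose commanded when the call began, along the tool's axes at that moment; what a row does not reach only later rows make up. A row lasts 1/10 s, in which the tool goes at most 50 mm and 8.59 degrees, less where a joint would pass 70% of its speed; a pose out of reach is approached as far as the arm can. A call with a gripper value outside its range is refused whole. "grip" is the finger opening in mm, from 0 to 85.4, set as the call begins (left out, the last holds). The fingers move at their own pace and stop on an object; "force" is the grip in N (left out, the last holds). Time passes only in rows, so rows that repeat a pose let the fingers close. It gives the time, the measured TCP pose, the force, the opening and the grip force at its end, in the units of the state.
- r.sense(): the state, without advancing time (a new reading comes with each control period).
- r.snapshot(name): name is "scene" or "top"; returns (picture, depth): 480x640x3 uint8, blue, green, red; 480x640 float32, mm along the optical axis (not along the pixel's ray), 0 where there is no reading.
- r.camera_params(name): a dict with "fx", "fy", "cx", "cy" (pixels), "pose" (4x4, takes a point from camera to world coordinates). Camera axes: x right, y down, z forward; pixel columns grow to the right and rows downward; lengths in mm; the calibration is good to about 2 mm. A picture is of the moment at which its call begins. camera_params takes no time and is no camera call.
- r.hand_in(): hands the job in; it is judged then, once.
The state is a dict: "time": time; "joint_pos": joint angles; "qd": joint speeds; "joint_efforts": joint torques, N m; "tool_pos": TCP position; "tcp_rot": TCP orientation; "ft_force": force on the tool from outside, world axes, zero at the start; "wrist_torque": the same for the moment, N m; "finger_gap": finger opening in mm; "grip_force": force on a finger pad.
Only numpy, scipy, OpenCV 4.12 (cv2) and the standard library are available. Lean on these libraries where they do the work, as an engineer would, in place of code of your own. Each camera call takes 0.05 s, during which the arm holds its last target. There are 200 camera calls.

## Working session

There is one attempt and no reset: what is moved stays moved. The work goes in short steps, Python scripts to look and compute and a tool call to move; the robot and the scene stay as the last step left them, time stands still between calls to the robot, and variables do not carry over. Pictures are saved under pics/ and viewed, at most 10 in all, crops included, and the job is handed in when it is done.

Besides the shell and the picture viewer there is one more tool, called after "Request:" as a command line: name --argument value ..., lists and objects as JSON in quotes. jog_arm: Moves the arm, as the interface text tells. Its arguments: {"type":"object","properties":{"rows":{"type":"array"},"grip":{"type":"number"},"force":{"type":"number"}},"required":["rows"]}

```bash
mkdir -p pics
cat > h.py <<'E'
import numpy as np,cv2
from bench import r
def snap(n):
    im,d=r.snapshot(n); return np.array(im),np.array(d)
def pts(n,d):
    p=r.camera_params(n); v,u=np.mgrid[:480,:640]
    c=np.stack([(u-p['cx'])/p['fx']*d,(v-p['cy'])/p['fy']*d,d],-1)
    P=np.array(p['pose']); return c@P[:3,:3].T+P[:3,3]
E
python3 - <<'E'
from h import *
for n in('scene','top'):
    im,d=snap(n); cv2.imwrite(f'pics/{n}0.png',im); np.save(n+'.npy',pts(n,d)); np.save(n+'d.npy',d)
    print(r.camera_params(n))
print(r.sense())
E
```

```text
{'fx': 457.48546631063215, 'fy': 457.48546631063215, 'cx': 319.92109596880067, 'cy': 234.51759071963667, 'pose': array([[ 5.65945187e-01, -3.78648301e-01,  7.32346578e-01,
        -2.82108773e+02],
       [-8.24441284e-01, -2.61667773e-01,  5.01823221e-01,
        -5.96858521e+02],
       [ 1.61698796e-03, -8.87781190e-01, -4.60262908e-01,
         6.39844113e+02],
       [ 0.00000000e+00,  0.00000000e+00,  0.00000000e+00,
         1.00000000e+00]])}
{'fx': 552.7823651480245, 'fy': 552.7823651480245, 'cx': 316.54697255849095, 'cy': 240.9139698605585, 'pose': array([[-2.35627192e-02, -9.89466968e-01,  1.42828277e-01,
         3.75686610e+02],
       [-9.99717983e-01,  2.28981170e-02, -6.29527750e-03,
        -1.57175050e+01],
       [ 2.95847055e-03, -1.42936331e-01, -9.89727464e-01,
         1.23016670e+03],
       [ 0.00000000e+00,  0.00000000e+00,  0.00000000e+00,
         1.00000000e+00]])}
{'time': 0.1, 'joint_pos': array([-7.83460527e+01,  7.51266332e+00,  8.53227483e+01, -1.08742930e-03,
        8.72615960e+01, -4.89315364e+00]), 'qd': array([-0.06449313, -0.11636607, -0.10480935, -0.02790179, -0.06577994,
       -0.09845697]), 'joint_efforts': array([ 2.26285498e-03, -5.70951676e+01, -5.01941872e+01, -9.95856112e-05,
        8.12106882e-03, -8.70814375e-06]), 'tool_pos': array([ 170.79564725, -574.66139975,  230.33250062]), 'tcp_rot': array([-1.79903253e+02, -7.19239532e-03,  1.65471478e+01]), 'ft_force': array([ 0.13743982,  0.01604581, -0.15286583]), 'wrist_torque': array([ 0.089219  , -0.08145125,  0.01956525]), 'grip_force': 0.0, 'finger_gap': 85.43325127329105}
```

View pics/scene0.png

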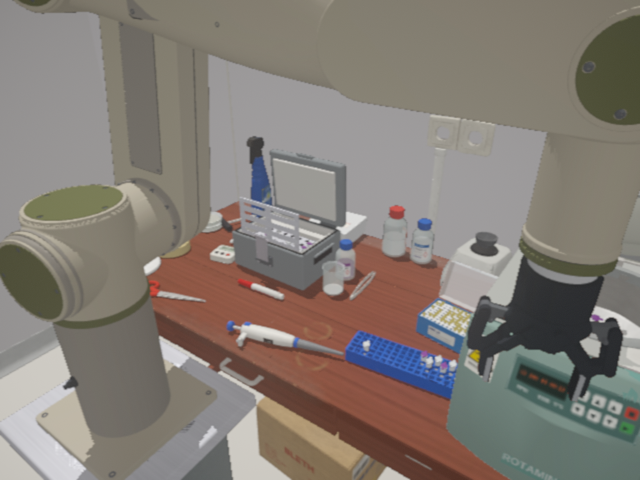

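View pics/top0.png

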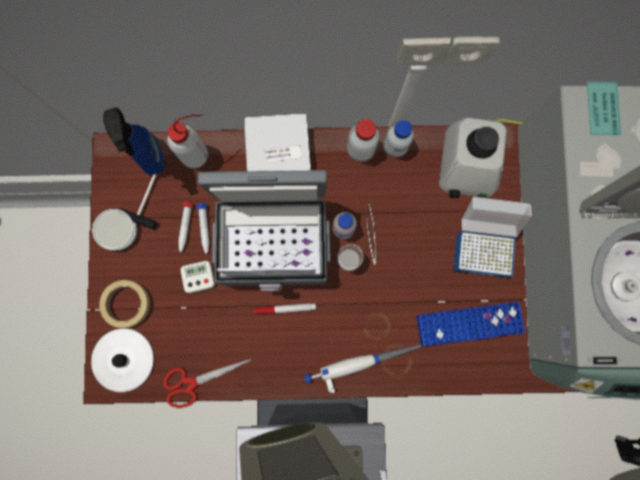

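The scene view shows the open carrier: cover standing at about (308,190), plate upright at (270,220). In the top view the carrier is centred at about (271,243), with the catch at (270,287) and the pen in front at (285,308). The timer is at (197,277); the bottle and beaker are at (345,225) and (350,258).

Run:
```python
from h import *
P=np.load('top.npy')
m=np.zeros((480,640),bool); m[160:295,195:335]=1
q=P[m]
s=q[(abs(q[:,2]-105)<5)]
print(len(s),s.min(0),s.max(0))
rect=cv2.minAreaRect(s[:,:2].astype(np.float32)); print(rect)
# columns through catch/cover profile
for u in (235,270,305):
    print(u,[tuple(P[v,u].round().astype(int)) for v in range(168,296,5)])
S=np.load('scene.npy')
# scene points: high ones
m=np.zeros((480,640),bool); m[140:260,225:350]=1
q=S[m]; 
for lo in range(110,300,15):
    a=q[(q[:,2]>lo)&(q[:,2]<lo+15)&(q[:,0]<720)]
    if len(a): print(lo,len(a),a.min(0).round(),np.median(a,0).round(),a.max(0).round())
im=cv2.imread('pics/top0.png'); cv2.imwrite('pics/c1.png',cv2.resize(im[155:305,180:380],None,fx=4,fy=4,interpolation=2))
im=cv2.imread('pics/scene0.png'); cv2.imwrite('pics/c2.png',cv2.resize(im[140:300,200:400],None,fx=3.7,fy=3.7,interpolation=2))
```

```text
2400 [445.30945406 -42.07986697 100.00257808] [631.92483133 186.77223317 109.87648835]
((537.0951538085938, 73.12120819091797), (231.90185546875, 182.32611083984375), 88.1165542602539)
235 [(np.int64(726), np.int64(159), np.int64(0)), (np.int64(638), np.int64(120), np.int64(278)), (np.int64(629), np.int64(120), np.int64(279)), (np.int64(620), np.int64(120), np.int64(277)), (np.int64(615), np.int64(122), np.int64(262)), (np.int64(615), np.int64(128), np.int64(222)), (np.int64(620), np.int64(137), np.int64(158)), (np.int64(621), np.int64(144), np.int64(107)), (np.int64(613), np.int64(146), np.int64(96)), (np.int64(604), np.int64(147), np.int64(88)), (np.int64(593), np.int64(147), np.int64(88)), (np.int64(582), np.int64(147), np.int64(91)), (np.int64(574), np.int64(149), np.int64(73)), (np.int64(563), np.int64(149), np.int64(76)), (np.int64(553), np.int64(149), np.int64(73)), (np.int64(542), np.int64(149), np.int64(76)), (np.int64(531), np.int64(149), np.int64(74)), (np.int64(520), np.int64(148), np.int64(80)), (np.int64(510), np.int64(149), np.int64(77)), (np.int64(499), np.int64(149),
[... 2655 characters left out ...]
 [439. -43. 110.] [625.  66. 117.] [720. 353. 125.]
125 584 [436. -44. 125.] [616.  63. 132.] [720. 350. 140.]
140 626 [467. -44. 140.] [616.  61. 148.] [646. 188. 155.]
155 548 [467. -43. 155.] [616.  61. 162.] [647. 184. 170.]
170 660 [467. -43. 170.] [614.  58. 177.] [644. 189. 185.]
185 672 [468. -43. 185.] [613.  63. 194.] [710. 341. 200.]
200 437 [466. -44. 200.] [614.  61. 207.] [718. 342. 215.]
215 431 [608. -43. 215.] [613.  57. 223.] [717. 344. 230.]
230 421 [606. -43. 230.] [612.  56. 238.] [718. 343. 245.]
245 511 [606. -43. 245.] [612.  66. 253.] [720. 341. 260.]
260 465 [607. -43. 260.] [618.  60. 267.] [717. 339. 275.]
275 345 [612. -42. 275.] [622.  60. 278.] [638. 185. 288.]
```

View pics/c1.png

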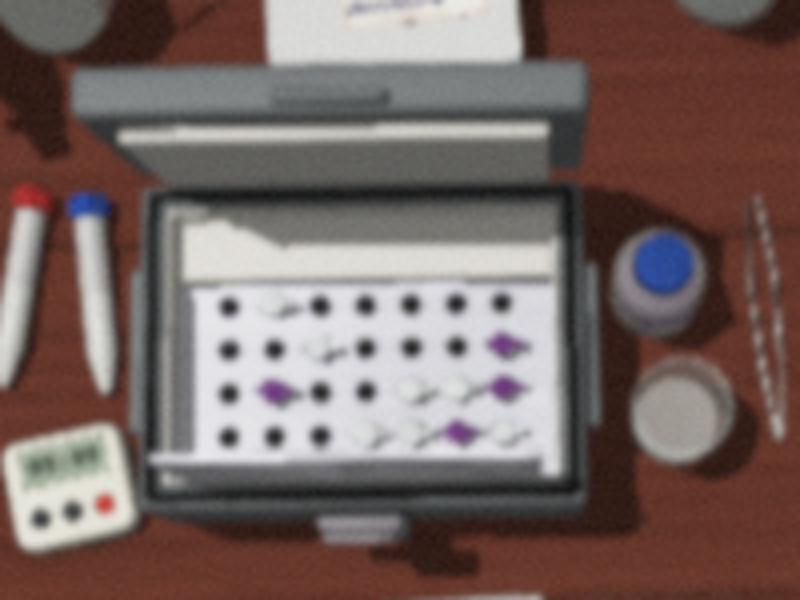

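View pics/c2.png

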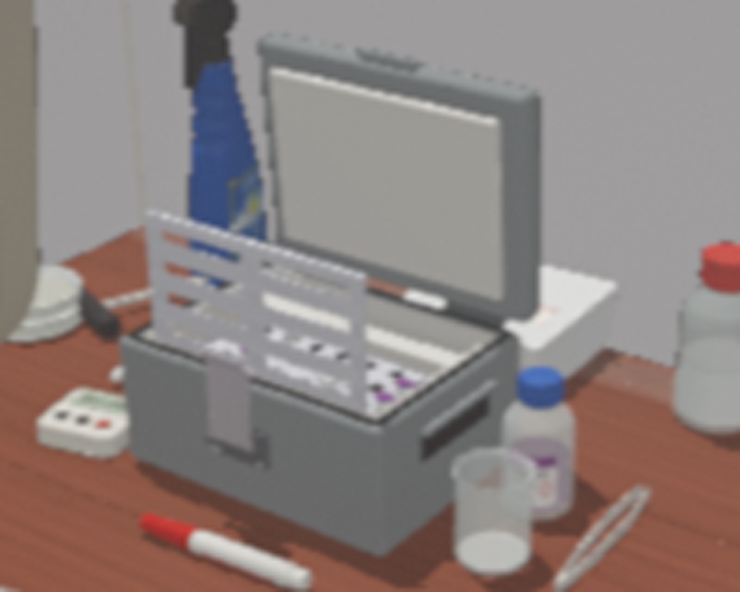

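In the crop, the carrier centre is at about world (544,73), yaw about -1.4°. The plate hinge is at x≈476 and the cover hinge at x≈632. The plate has a centre bar that can take the push. I'll rise, shut the fingers and approach.

Request:
jog_arm --rows '[[[0, 0, -50], [0, 0, 0]], [[0, 0, -100], [0, 0, 0]], [[30, -25, -120], [0, 0, 0]], [[80, -60, -120], [0, 0, 0.1]], [[120, -95, -120], [0, 0, 0.2]], [[160, -125, -120], [0, 0, 0.312]], [[200, -158, -120], [0, 0, 0.312]], [[240, -190, -120], [0, 0, 0.312]], [[280, -220, -120], [0, 0, 0.312]], [[312, -246, -120], [0, 0, 0.312]]]' --grip 0

```text
time: 1.1
tool_pos: [395.8, -255.5, 351.0]
tcp_rot: [-180.0, 0.0, -1.3]
ft_force: [0.4, -0.4, -1.1]
finger_gap: -0.1
grip_force: 0.0
```

Request:
jog_arm --rows '[[[5, -40, 0], [0, 0, 0]], [[9, -85, 0], [0, 0, 0]], [[13, -130, 0], [0, 0, 0]], [[18, -175, 0], [0, 0, 0]], [[22, -220, 0], [0, 0, 0]], [[26, -265, 0], [0, 0, 0]], [[30, -305, 0], [0, 0, 0]], [[32, -324, 30], [0, 0, 0]], [[32, -324, 60], [0, 0, 0]], [[32, -324, 60], [0, 0, 0]]]'

```text
time: 2.1
tool_pos: [432.2, 66.5, 286.5]
tcp_rot: [180.0, 0.5, -1.2]
ft_force: [-1.2, -0.6, -0.8]
finger_gap: 0.2
grip_force: 0.0
```

Request:
jog_arm --rows '[[[0, 0, 30], [0, 0, 0]], [[0, 0, 60], [0, 0, 0]], [[0, 0, 90], [0, 0, 0]], [[0, 0, 108], [0, 0, 0]], [[0, 0, 108], [0, 0, 0]], [[0, 0, 108], [0, 0, 0]]]'

```text
time: 2.7
tool_pos: [435.2, 65.4, 184.8]
tcp_rot: [180.0, -0.0, -1.4]
ft_force: [-0.1, -0.4, -0.2]
finger_gap: 0.3
grip_force: 0.0
```

Run:
```python
from h import *
s=r.sense();print(s['tool_pos'],s['ft_force'])
im,d=snap('scene');P=pts('scene',d)
im2,_=snap('top')
a=cv2.resize(im[140:300,200:360],(600,600),interpolation=2)[:, :400]
cv2.imwrite('pics/p1.png',np.hstack([cv2.resize(im[140:300,200:360],(400,400)),cv2.resize(im2[160:320,190:350],(400,400))]))
```

```text
[435.17274496  65.39393754 184.75345397] [-0.0944977  -0.37259463 -0.24529321]
```

View pics/p1.png

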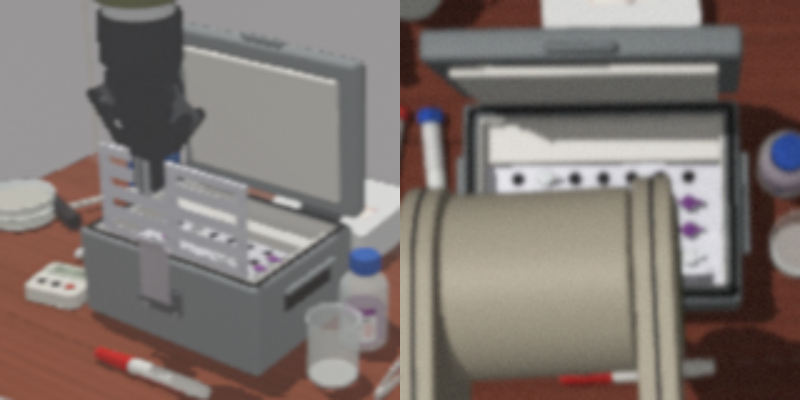

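Request:
jog_arm --rows '[[[0, -8, 15], [0, 0, 0]], [[12, -8, 15], [0, 0, 0]], [[20, -8, 15], [0, 0, 0]], [[28, -8, 15], [0, 0, 0]], [[33, -8, 15], [0, 0, 0]], [[38, -8, 15], [0, 0, 0]], [[43, -8, 16], [0, 0, 0]], [[48, -8, 16], [0, 0, 0]], [[48, -8, 16], [0, 0, 0]]]'

```text
time: 3.7
tool_pos: [483.2, 72.5, 167.1]
tcp_rot: [180.0, 0.0, -1.3]
ft_force: [-1.2, 0.5, -0.1]
finger_gap: 0.1
grip_force: 0.0
```

Request:
jog_arm --rows '[[[10, 0, 3], [0, 0, 0]], [[19, 0, 7], [0, 0, 0]], [[27, 0, 13], [0, 0, 0]], [[34, 0, 20], [0, 0, 0]], [[40, 0, 28], [0, 0, 0]], [[46, 0, 36], [0, 0, 0]], [[49, 0, 45], [0, 0, 0]], [[52, 0, 54], [0, 0, 0]], [[52, 0, 54], [0, 0, 0]]]'

```text
time: 4.6
tool_pos: [533.7, 71.4, 111.2]
tcp_rot: [180.0, 0.2, -1.3]
ft_force: [0.3, 0.3, -0.2]
finger_gap: 0.1
grip_force: 0.0
```

Request:
jog_arm --rows '[[[1, 0, 4], [0, 0, 0]], [[2, 0, 8], [0, 0, 0]], [[2, 0, 12], [0, 0, 0]], [[2, 0, 15], [0, 0, 0]], [[2, 0, 17], [0, 0, 0]], [[2, 0, 17], [0, 0, 0]]]'

```text
time: 5.2
tool_pos: [536.5, 71.4, 96.0]
tcp_rot: [180.0, 0.0, -1.3]
ft_force: [0.0, 0.5, -0.3]
finger_gap: 0.3
grip_force: 0.0
```

Run:
```python
from h import *
s=r.sense();print(s['tool_pos'],s['ft_force'])
im,d=snap('scene');P=pts('scene',d)
cv2.imwrite('pics/p2.png',cv2.resize(im[150:300,200:400],(800,600),interpolation=2))
```

```text
[536.53783338  71.41396185  95.97688558] [ 0.03967169  0.47680548 -0.28817042]
```

View pics/p2.png

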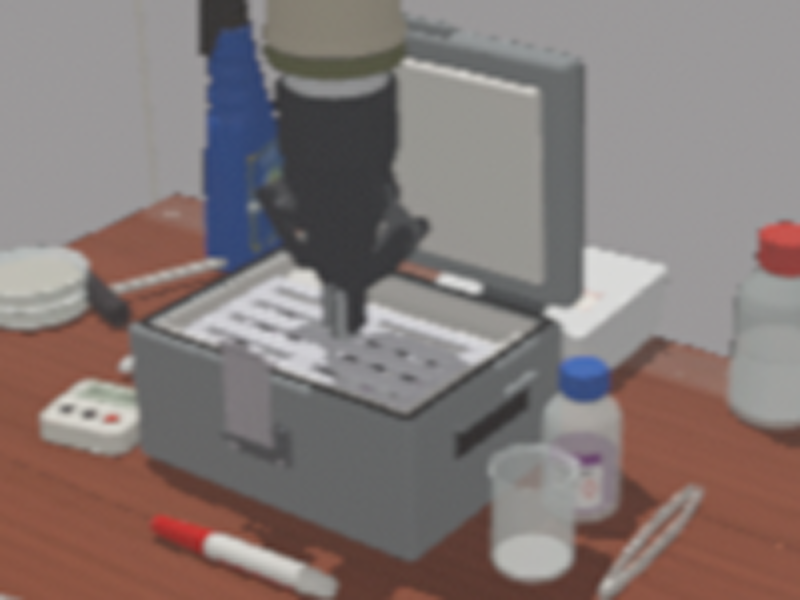

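The plate now lies nearly flat with the finger on it at (340,330). I'll press gently until the stop shows up as force.

Request:
jog_arm --rows '[[[0, 0, 1], [0, 0, 0]], [[0, 0, 2], [0, 0, 0]], [[0, 0, 3], [0, 0, 0]], [[0, 0, 3], [0, 0, 0]]]'

```text
time: 5.65
tool_pos: [536.9, 71.4, 94.0]
tcp_rot: [180.0, -0.0, -1.3]
ft_force: [-3.3, 0.4, 5.9]
finger_gap: -0.0
grip_force: 3.1
```

Request:
jog_arm --rows '[[[0, 0, 1], [0, 0, 0]], [[0, 0, 1], [0, 0, 0]], [[0, 0, 1], [0, 0, 0]], [[0, 0, -10], [0, 0, 0]], [[0, 0, -40], [0, 0, 0]], [[-15, 0, -80], [0, 0, 0]], [[-20, 0, -120], [0, 0, 0]], [[-20, 0, -165], [0, 0, 0]], [[-20, 0, -210], [0, 0, 0]], [[-20, 0, -240], [0, 0, 0]]]'

```text
time: 6.65
tool_pos: [517.4, 71.9, 337.8]
tcp_rot: [-180.0, -0.3, -1.3]
ft_force: [0.7, 0.4, -0.6]
finger_gap: -0.0
grip_force: 0.0
```

Run:
```python
from h import *
s=r.sense();print(s['tool_pos'],s['ft_force'])
im,d=snap('scene');P=pts('scene',d)
a=P[150:300,200:400].reshape(-1,3)
k=(a[:,2]>82)&(a[:,2]<101)&(a[:,1]>-10)&(a[:,1]<160)&(a[:,0]>485)&(a[:,0]<580)
for lo in range(485,585,15):
    b=a[k&(a[:,0]>=lo)&(a[:,0]<lo+15)]; print(lo,len(b),np.percentile(b[:,2],[50,80,95]).round(1))
for zl in range(120,290,20):
    b=a[(abs(a[:,2]-zl)<8)&(a[:,0]>590)&(a[:,0]<660)&(a[:,1]>-40)&(a[:,1]<30)]; print(zl,len(b),np.median(b,0).round(1) if len(b) else '')
```

```text
[517.35581185  71.92457695 337.81019689] [ 0.72063229  0.40512966 -0.63034502]
485 93 [94.2 95.4 96.2]
500 193 [94.2 95.2 95.9]
515 160 [94.3 95.5 96.2]
530 92 [94.8 95.6 96.5]
545 188 [94.3 95.1 95.8]
560 147 [94.  95.3 96.4]
575 66 [92.9 94.6 95.2]
120 99 [626.7  -9.1 118.9]
140 138 [618.9 -10.2 140. ]
160 132 [617.7 -10.9 160.4]
180 140 [616.3  -9.9 179.8]
200 143 [615.   -9.2 199.8]
220 149 [613.6  -9.9 220. ]
240 157 [612.  -11.  240.2]
260 177 [615.7  -6.6 259.5]
280 145 [621.5  -7.9 277.9]
```

Request:
jog_arm --rows '[[[40, 0, -10], [0, 0, 0]], [[80, 0, -10], [0, 0, 0]], [[120, 0, -10], [0, 0, 0]], [[165, -4, -10], [0, 0, 0]], [[165, -4, -10], [0, 0, 0]], [[165, -4, 20], [0, 0, 0]], [[165, -4, 50], [0, 0, 0]], [[165, -4, 77], [0, 0, 0]], [[165, -4, 77], [0, 0, 0]]]'

```text
time: 7.6
tool_pos: [679.1, 72.0, 250.8]
tcp_rot: [180.0, 0.5, -1.3]
ft_force: [-0.4, -0.0, -1.1]
finger_gap: 0.2
grip_force: 0.0
```

Request:
jog_arm --rows '[[[-8, 0, 0], [0, 0, 0]], [[-14, 0, 0], [0, 0, 0]], [[-20, 0, 0], [0, 0, 0]], [[-25, 0, 0], [0, 0, 0]], [[-30, 0, 0], [0, 0, 0]], [[-34, 0, 0], [0, 0, 0]], [[-34, 0, 0], [0, 0, 0]]]'

```text
time: 8.3
tool_pos: [647.9, 72.9, 257.2]
tcp_rot: [-180.0, -0.1, -1.3]
ft_force: [1.4, 0.7, 1.2]
finger_gap: -0.4
grip_force: 0.6
```

Request:
jog_arm --rows '[[[-12, 0, 0], [0, 0, 0]], [[-23, 0, 1], [0, 0, 0]], [[-34, 0, 3], [0, 0, 0]], [[-44, 0, 5], [0, 0, 0]], [[-53, 0, 8], [0, 0, 0]], [[-62, 0, 12], [0, 0, 0]], [[-71, 0, 16], [0, 0, 0]], [[-81, 0, 21], [0, 0, 0]], [[-90, 0, 27], [0, 0, 0]], [[-90, 0, 27], [0, 0, 0]]]'

```text
time: 9.3
tool_pos: [556.7, 75.0, 228.4]
tcp_rot: [180.0, 0.1, -1.3]
ft_force: [0.5, -0.0, 0.1]
finger_gap: -0.1
grip_force: 0.0
```

Request:
jog_arm --rows '[[[-7, 0, 5], [0, 0, 0]], [[-13, 0, 9], [0, 0, 0]], [[-21, 0, 17], [0, 0, 0]], [[-28, 0, 24], [0, 0, 0]], [[-34, 0, 32], [0, 0, 0]], [[-40, 0, 40], [0, 0, 0]], [[-46, 0, 49], [0, 0, 0]], [[-51, 0, 58], [0, 0, 0]], [[-56, 0, 68], [0, 0, 0]], [[-56, 0, 68], [0, 0, 0]]]'

```text
time: 10.3
tool_pos: [500.1, 76.3, 159.1]
tcp_rot: [-180.0, 0.2, -1.3]
ft_force: [-0.3, 0.2, 0.4]
finger_gap: -0.5
grip_force: 0.0
```

Run:
```python
from h import *
s=r.sense();print(s['tool_pos'],s['ft_force'])
im,d=snap('scene');P=pts('scene',d)
cv2.imwrite('pics/p3.png',cv2.resize(im[150:300,200:400],(800,600),interpolation=2))
```

```text
[500.12369821  76.33009383 159.06027089] [-0.25963078  0.20706054  0.43463073]
```

View pics/p3.png

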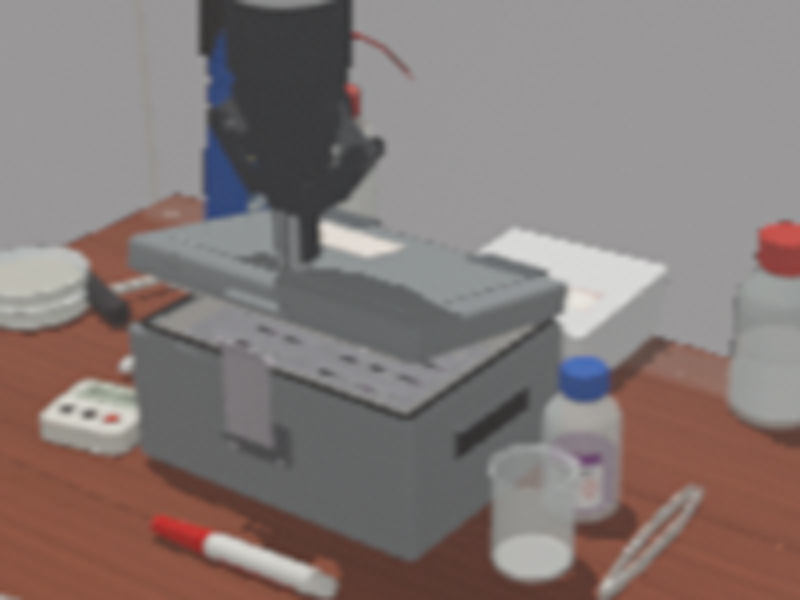

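Request:
jog_arm --rows '[[[0, 0, -10], [0, 0, 0]], [[-10, 0, -12], [0, 0, 0]], [[-21, 0, -12], [0, 0, 0]], [[-21, 0, 0], [0, 0, 0]], [[-21, 0, 8], [0, 0, 0]], [[-21, 0, 15], [0, 0, 0]], [[-21, 0, 20], [0, 0, 0]], [[-21, 0, 23], [0, 0, 0]], [[-21, 0, 23], [0, 0, 0]]]'

```text
time: 11.25
tool_pos: [480.7, 76.7, 138.5]
tcp_rot: [180.0, 0.1, -1.3]
ft_force: [-2.4, -0.3, 3.6]
finger_gap: -0.0
grip_force: 1.7
```

Request:
jog_arm --rows '[[[0, 0, 2], [0, 0, 0]], [[0, 0, 4], [0, 0, 0]], [[0, 0, 6], [0, 0, 0]], [[0, 0, 8], [0, 0, 0]], [[0, 0, 9], [0, 0, 0]], [[0, 0, 9], [0, 0, 0]]]'

```text
time: 11.85
tool_pos: [481.0, 76.7, 129.1]
tcp_rot: [-180.0, 0.0, -1.3]
ft_force: [0.4, 0.5, -0.6]
finger_gap: 0.1
grip_force: 0.0
```

Request:
jog_arm --rows '[[[0, 0, 1], [0, 0, 0]], [[0, 0, 2], [0, 0, 0]], [[0, 0, 4], [0, 0, 0]], [[0, 0, 4], [0, 0, 0]]]'

```text
time: 12.25
tool_pos: [481.2, 76.8, 128.6]
tcp_rot: [180.0, -0.0, -1.3]
ft_force: [-17.3, -1.4, 30.7]
finger_gap: -0.3
grip_force: 15.2
```

Request:
jog_arm --rows '[[[0, 0, -4], [0, 0, 0]], [[0, 0, -20], [0, 0, 0]], [[0, 0, -60], [0, 0, 0]], [[0, 0, -100], [0, 0, 0]], [[-30, 0, -140], [0, 0, 0]], [[-60, 0, -170], [0, 0, 0]], [[-60, 0, -200], [0, 0, 0]], [[-60, 0, -200], [0, 0, 0]]]'

```text
time: 13.05
tool_pos: [422.3, 78.3, 330.4]
tcp_rot: [-180.0, -0.5, -1.3]
ft_force: [0.5, 0.5, 0.8]
finger_gap: 0.3
grip_force: 0.0
```

Run:
```python
from h import *
s=r.sense();print(s['time'],s['tool_pos'],s['ft_force'])
im,d=snap('scene');P=pts('scene',d)
cv2.imwrite('pics/p4.png',cv2.resize(im[150:300,200:400],(800,600),interpolation=2))
a=P[150:300,200:400].reshape(-1,3)
k=(a[:,2]>115)&(a[:,2]<145)&(a[:,1]>-30)&(a[:,1]<180)&(a[:,0]>470)&(a[:,0]<620)
b=a[k]; c=np.linalg.lstsq(np.c_[b[:,:2],np.ones(len(b))],b[:,2],rcond=None)[0]; print(len(b),c,c@[470,73,1],c@[620,73,1])
# carrier shift: compare front face before/after
S=np.load('scene.npy')[150:300,200:400].reshape(-1,3)
for q in(S,a):
    f=q[(q[:,2]>15)&(q[:,2]<90)&(q[:,1]>-35)&(q[:,1]<50)&(q[:,0]>445)&(q[:,0]<480)]
    g=q[(q[:,2]>15)&(q[:,2]<90)&(q[:,0]>480)&(q[:,0]<600)&(q[:,1]>-60)&(q[:,1]<-20)]
    print(np.median(f,0),np.median(g,0))
```

```text
13.05 [422.33953647  78.29824691 330.42086205] [0.46717084 0.47721873 0.83161231]
2096 [2.91655786e-03 3.45799237e-04 1.29119667e+02] 130.51569266601334 130.95317634438064
[455.00089752   5.60312544  53.2028919 ] [527.16782783 -41.17383602  58.27462884]
[454.98378504   5.90319002  52.77037432] [527.40423955 -41.18418668  58.42097806]
```

View pics/p4.png

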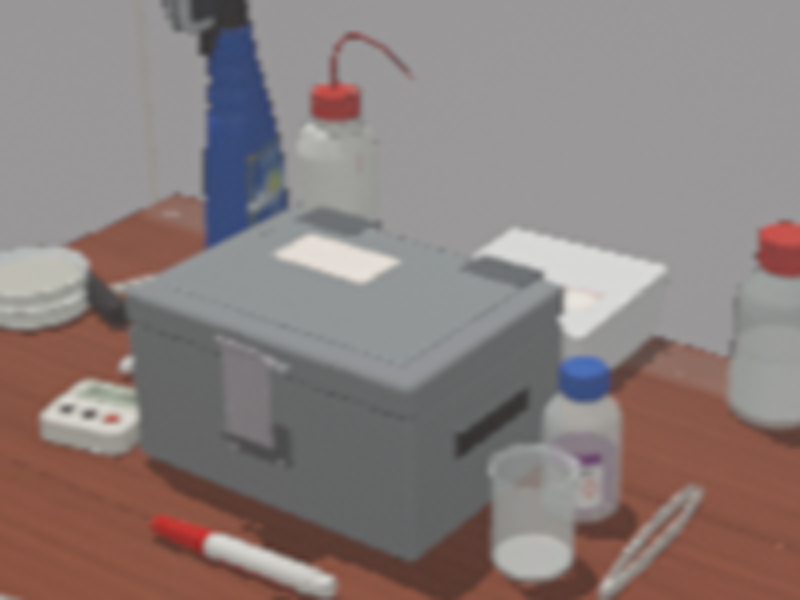

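The picture shows the cover shut flat (slope about 0.003) with the catch over the lip at (245,345), the carrier unmoved and the bystanders where they were.

```bash
python3 -c "
from bench import r
print(r.hand_in())"
```

```text
the job is handed in; nothing more can be done
None
```

I folded the hold-down plate flat and shut the cover; the last picture shows the catch over its lip and no visible shift of the carrier or the bystanders nearby. The tip box was not touched, and I handed the job in at about 13 s, with no verdict shown.

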